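Dial in the drill's depth preset

TASK

Set the depth preset of the workshop drill: roll each of the two thumbwheels up, ridge by ridge, with the tops of the wheels travelling away from the robot, until its orange ridge stands at the very top, in line with the green pointers beside it. When both wheels are set, push the red-knobbed lever on the small switch box all the way over, away from the robot, to switch the feed on. Leave the glue bottle, the jar and the screwdriver where they are.

Things in the scene. Friction and masses are not known exactly. Their poses are not given: they have to be found in the camera images.
- preset: the depth preset box, grey, fixed on the bench, 120 mm (its x) by 200 mm (its y) and 62 mm high, with two thumbwheels on level axes along its y, at y = +45 (left) and -45 mm, axis height 60 mm; the upper halves stand out. Origin: centre of its underside on the bench; its x axis points away from the robot (yaw within 20 degrees), y left, z up
- wheel_left (a joint): turn of the left thumbwheel (left and right as the robot sees it), in rad: angle of its orange ridge past the top; 0 = at the top, in line with its pointers; negative = still on the robot's side. Grows as it rolls up (ridges on top travel along the box's +x, away from the robot). Stops at -2.4 and 0.7. Stiff, about 0.12 N m (3 N at a ridge), no clicks, stays where left
- wheel_right (a joint): turn of the right thumbwheel (left and right as the robot sees it), in rad: angle of its orange ridge past the top; 0 = at the top, in line with its pointers; negative = still on the robot's side. Grows as it rolls up (ridges on top travel along the box's +x, away from the robot). Stops at -2.4 and 0.7. Stiff, about 0.12 N m (3 N at a ridge), no clicks, stays where left
- wheel_left_pointer (a point): top of the left wheel's outline, 105 mm above the bench (box x = 0, y = +45 mm), where the orange ridge's outer edge must come to stand. Beside the wheel, 21 mm either side of its mid plane, stand its two green pointers, pegs 6 mm (box x) by 10 mm, tops 88 mm above the bench, 17 mm below this point
- wheel_right_pointer (a point): top of the right wheel's outline, 105 mm above the bench (box x = 0, y = -45 mm), where the orange ridge's outer edge must come to stand. Beside the wheel, 21 mm either side of its mid plane, stand its two green pointers, pegs 6 mm (box x) by 10 mm, tops 88 mm above the bench, 17 mm below this point
- wheel_left_ridge (a point): middle of the outer edge of the left wheel's orange ridge, 45 mm from its axis; turns with the wheel. Each wheel: pale drum, radius 35 mm, 24 mm wide; ten straight ridges 6 mm thick, up to radius 45 mm, 36 degrees (0.628 rad) apart: one orange, the next ahead in the rolling-up direction blue, the others black. Orange may at first be hidden low on the robot's side, inside the box
- wheel_right_ridge (a point): middle of the outer edge of the right wheel's orange ridge, 45 mm from its axis; turns with the wheel. Each wheel: pale drum, radius 35 mm, 24 mm wide; ten straight ridges 6 mm thick, up to radius 45 mm, 36 degrees (0.628 rad) apart: one orange, the next ahead in the rolling-up direction blue, the others black. Orange may at first be hidden low on the robot's side, inside the box
- switch_box: the switch box, grey, fixed on the bench to the left or right of the preset box, 110 mm (its x) by 80 mm (its y) and 50 mm high, with a black block (70 x 50 x 25 mm) on top that carries the lever. Origin: centre of its underside; its x axis points away from the robot (yaw within 20 degrees), z up
- feed_lever (a joint): the toggle lever: an 80 mm steel bar, 10 mm thick, with a red ball of 26 mm at its end, pivoting about a level axis along the switch box's y, 72 mm above the bench at the box's centre. Joint value in rad: 0 = leaning 0.5 rad from upright towards the robot (box -x), 1.0 = fully over, leaning 0.5 rad away from the robot, at its stop. Light friction (about 1 N at the ball); stays where it is left
- feed_lever_tip (a point): centre of the lever's red ball
- glue: bystander: white glue bottle with a red cap, 56 mm across, 120 mm high, origin at the centre of its underside
- jar: bystander: amber screw-top jar, 64 mm across, 75 mm high, origin at the centre of its underside
- driver: bystander: screwdriver with a green handle, 180 mm long, lying on the bench along its own x axis, origin under its middle
Things that resemble listed ones, but are neither listed nor needed, are in the scene too. What is shaped like the switch_box but yellow is not meant.

How it is judged:
By the outcome, as a careful person would: the job done as asked, in the order asked, and still so for the second after the job is handed in, with the robot touching nothing.
It also fails if it takes over 64 s, if anything falls off the work surface, if the arm or the gripper's body presses on something with over 40 N, if the wrist force passes 120 N, or if a joint passes its speed limit or range.

ROBOT

A 6-joint arm with a two-finger parallel gripper is mounted at the origin on the work surface. World frame = base frame: x ahead of the robot, y to its left, z up, the work surface at z = 0. Lengths are in m, angles in rad, forces in N, time in s.
With the tool pointing down it reaches from about 0.375 to 0.925 m from the base axis. Payload 5.7 kg.
Tool frame: the origin (TCP) lies between the finger pads; the fingertips stand 14 mm ahead of it and the grasp point (between the pads) lies 5 mm behind it; z points along the fingers, y is the direction in which the jaws open and shut (so a half turn about z gives the same grasp; the last joint's range is limited). The gripper opens to 88 mm and grips with 3 to 60 N. Pads are 20 mm wide; open, the fingers measure 115 mm over their backs; the gripper's body (75 mm by 178 mm) begins 61 mm behind the grasp point.
Start: joints at [-1.293, 0.359, 1.51, -0, 1.272, -0.115], TCP at [0.23, -0.554, 0.237] pointing down, gripper open.
Joint ranges: [-2.97, 2.97], [-1.01, 2.36], [0.21, 2.38], [-0.96, 4.11], [0.2, 2.71], [-2.98, 2.98]. Speed limits (rad/s): [2.39, 2.39, 3.14, 3.14, 3.14, 3.14].

INTERFACE

Orientations are given as a unit quaternion [w, x, y, z].
In Python, from plant import telemetry, capture, workorder gives the robot as it stands. The module is installed in compiled form; this text tells all that it offers.
- The arm moves only by the shell command python3 -m pendant 'ROWS' [FORCE]. ROWS is JSON, a list of rows, each a list of 3 entries, a list of its own where there are three numbers: the shift along the tool's x, y, z normalised to -1 to 1, where 1 is 0.2 m, then the turn, a rotation vector about the tool's x, y, z normalised to -1 to 1, where 1 is 45 degrees, then the finger opening in mm, from 0 to 87.8. In form: [[[x, y, z], [ax, ay, az], hand], ...]. A call has 1 to 5 rows; each row is the pose to reach, as a shift and turn from the pose measured when the call began, along the tool's axes at that moment; what a row does not reach only later rows make up. A row lasts 1/8 s, in which the tool goes at most 62.5 mm and 10.7 degrees, less where a joint would pass 70% of its speed; a pose out of reach is approached as far as the arm can. A call with a number of a shift or a turn outside -1 to 1 is refused whole. A call with a gripper value outside its range is refused whole. The fingers move at their own pace and stop on an object; FORCE is the grip in N (left out, the last holds). Time passes only in rows, so rows that repeat a pose let the fingers close. It gives the time, the measured TCP pose, the force and the opening at its end, in the units of the state.
- telemetry.state(): the state, without advancing time (a new reading comes with each control period).
- capture(name): name is "scene" or "top" or "wrist"; returns a dict with "image" (420x560x3 uint8, blue, green, red), "z_map" (420x560 float32, m along the optical axis (not along the pixel's ray), 0 where there is no reading), "fx", "fy", "cx", "cy" (pixels), "world_from_camera" (4x4, takes a point from camera to world coordinates); the wrist camera has in their place "T_tool_cam" (4x4, takes a point from camera to tool coordinates, whose origin is the TCP and whose axes are the flange's). Camera axes: x right, y down, z forward; pixel columns grow to the right and rows downward; lengths in m; the calibration is good to about 2 mm. A picture is of the moment at which its call begins: read the wrist's pose just before it.
- workorder.sign_off(): hands the job in, once; it reports no verdict.
The state is a dict: "time": time; "joints": joint angles; "qvel": joint speeds; "joint_torque": joint torques, N m; "tool_pos": TCP position; "ee_rot": TCP orientation; "contact_force": force on the tool from outside, world axes, zero at the start; "moment": the same for the moment, N m; "width": finger opening in m.
Only numpy, scipy, OpenCV 4.12 (cv2) and the standard library are available. Lean on these libraries where they do the work, as an engineer would, in place of code of your own. Each camera call takes 0.05 s, during which the arm holds its last target.

## Working session

There is one attempt and no reset: what is moved stays moved. The work goes in short steps, Python scripts to look and compute and a shell command to move; the robot and the scene stay as the last step left them, time stands still between calls to the robot, and variables do not carry over. Pictures are saved under pics/ and viewed, and the job is handed in when it is done.

```bash
mkdir -p pics; python3 - <<'E'
from plant import telemetry, capture
import cv2,numpy as np
print(telemetry.state())
for n in("scene","top"):
    c=capture(n); cv2.imwrite(f"pics/{n}0.png",c["image"]); np.savez(f"{n}0.npz",**c); print(n,c["fx"],c["world_from_camera"].round(3).tolist())
E
```

```text
{'time': 0.0, 'joints': array([-1.29311496e+00,  3.59473887e-01,  1.51145390e+00,  4.71918893e-06,
        1.27250404e+00, -1.15106850e-01]), 'qvel': array([ 0.00112873,  0.00074933, -0.00162909, -0.00128829,  0.00056378,
        0.00064898]), 'joint_torque': array([-2.01660449e-03, -5.15382385e+01, -2.70733988e+01,  6.73240540e-02,
        3.52029246e-02, -1.32866603e-04]), 'tool_pos': array([ 0.22946185, -0.5536506 ,  0.23581994]), 'ee_rot': array([-9.16735240e-04,  9.80776306e-01,  1.95133268e-01, -7.24212343e-05]), 'contact_force': array([0.25459444, 0.10386308, 0.02287084]), 'moment': array([-0.00507654,  0.03377147, -0.00329927]), 'width': 0.08792246910473034}
scene 421.71390397012885 [[0.148, 0.66, -0.737, 1.228], [0.989, -0.113, 0.097, 0.005], [-0.019, -0.743, -0.669, 0.73], [0.0, 0.0, 0.0, 1.0]]
top 447.9083223692069 [[0.005, -0.99, 0.144, 0.394], [-1.0, -0.001, 0.03, 0.071], [-0.029, -0.144, -0.989, 1.101], [0.0, 0.0, 0.0, 1.0]]
```

View pics/scene0.png

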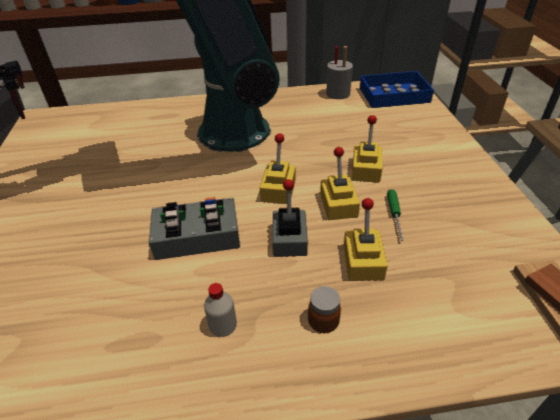

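View pics/top0.png

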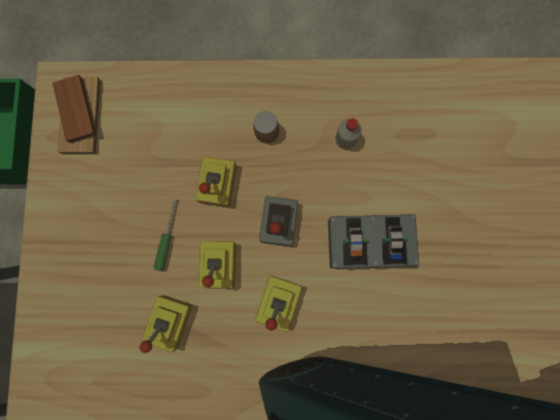

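The top view, where up is +x and left is +y, shows the preset box around (373,241) and the grey switch box around (280,221). Four yellow decoy boxes stand around it, and the glue, jar and screwdriver are clear of both. Next I'll measure and zoom in.

```bash
cat > h.py <<'E'
import numpy as np,cv2
from plant import telemetry,capture
from scipy.spatial.transform import Rotation as R
def cloud(c,T=None):
    T=c["world_from_camera"] if T is None else T
    z=c["z_map"];v,u=np.mgrid[:z.shape[0],:z.shape[1]]
    P=np.stack([(u-c["cx"])/c["fx"]*z,(v-c["cy"])/c["fy"]*z,z],-1)
    W=P@T[:3,:3].T+T[:3,3]; W[z==0]=np.nan
    return W
def proj(c,p,T=None):
    T=c["world_from_camera"] if T is None else T
    q=(np.asarray(p)-T[:3,3])@T[:3,:3]
    return np.array([c["fx"]*q[...,0]/q[...,2]+c["cx"],c["fy"]*q[...,1]/q[...,2]+c["cy"]]).T
def toolT():
    s=telemetry.state();w,x,y,z=s["ee_rot"];T=np.eye(4);T[:3,:3]=R.from_quat([x,y,z,w]).as_matrix();T[:3,3]=s["tool_pos"];return T
E
python3 - <<'E'
from h import *
c=np.load("top0.npz");W=cloud(c)
def rect(box,z0,z1):
    u0,u1,v0,v1=box; w=W[v0:v1,u0:u1].reshape(-1,3); w=w[(w[:,2]>z0)&(w[:,2]<z1)]
    r=cv2.minAreaRect((w[:,:2]*1000).astype(np.float32)); print(r,len(w),np.median(w[:,2]))
rect((315,430,200,280),.05,.075)
rect((250,310,185,255),.04,.06)
im=c["image"]
cv2.imwrite("pics/t1.png",cv2.resize(im[205:280,320:430],None,fx=7,fy=7,interpolation=cv2.INTER_CUBIC))
c2=np.load("scene0.npz")
cv2.imwrite("pics/s1.png",cv2.resize(c2["image"][180:270,140:330],None,fx=4,fy=4,interpolation=cv2.INTER_CUBIC))
for n,(v,u) in dict(ball=(229,276),glue=(133,347),jar=(124,265)).items(): print(n,W[v,u])
hsv=cv2.cvtColor(im,cv2.COLOR_BGR2HSV)
for nm,cc in(("top",c),("scene",c2)):
    hsv=cv2.cvtColor(cc["image"],cv2.COLOR_BGR2HSV);WW=cloud(cc)
    m=((hsv[...,0]<8)|(hsv[...,0]>172))&(hsv[...,1]>150)&(hsv[...,2]>70)
    n,l,st,ce=cv2.connectedComponentsWithStats(m.astype(np.uint8))
    for i in range(1,n):
        if st[i,4]>20: print(nm,ce[i].round(1),st[i,4],np.nanmean(WW[l==i],0).round(4))
E
```

```text
((474.83294677734375, -116.75840759277344), (120.31836700439453, 200.3480682373047), 1.705125331878662) 3633 0.06353949241230628
((523.53759765625, 104.01053619384766), (80.19023895263672, 110.7374038696289), 82.55535125732422) 902 0.05070857073063639
ball [0.49122905 0.10459881 0.16081009]
glue [ 0.72213563 -0.05641872  0.09444263]
jar [0.75233111 0.1356555  0.07270029]
top [351.8 123.5] 91 [ 0.7356 -0.0642  0.121 ]
top [204.2 187.5] 66 [0.5817 0.2609 0.1537]
top [274.8 227.5] 92 [0.4948 0.1073 0.1576]
top [207.1 280.8] 70 [0.3823 0.2487 0.1538]
top [270.8 324.1] 86 [0.2948 0.1145 0.1533]
top [144.8 346.5] 82 [0.2476 0.3746 0.1532]
scene [372.1 118.2] 43 [0.2479 0.3773 0.1453]
scene [279.1 136.9] 50 [0.3017 0.1142 0.1486]
scene [338.6 150.5] 55 [0.3893 0.249  0.1489]
scene [288.5 183.5] 70 [0.5002 0.108  0.1516]
scene [367.5 202.3] 81 [0.5873 0.2624 0.148 ]
scene [215.3 288.6] 139 [ 0.7385 -0.0634  0.1179]
```

View pics/t1.png

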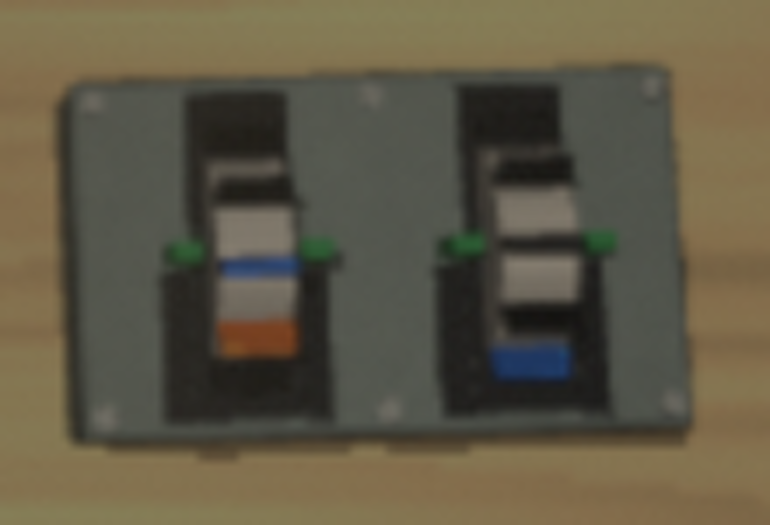

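View pics/s1.png

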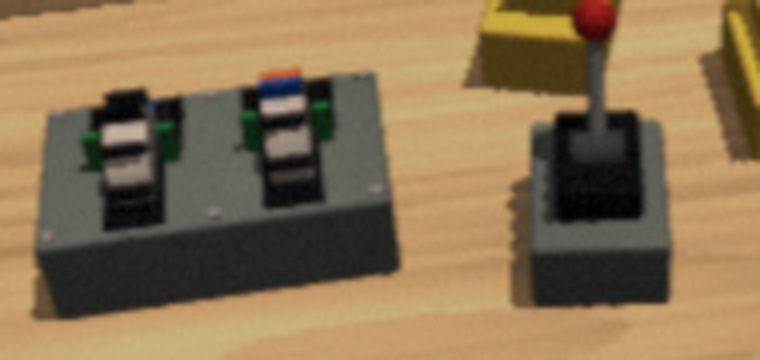

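```bash
cat >> h.py <<'E'
PC=np.array([.4748,-.1168]);PY=np.radians(1.7)
SC=np.array([.5235,.104]);SY=np.radians(-7.2)
def box(x,y,z,c=PC,a=PY): return np.array([c[0]+x*np.cos(a)-y*np.sin(a),c[1]+x*np.sin(a)+y*np.cos(a),z])
def need(p,yaw):
    T=toolT();Rt=np.array([[np.cos(yaw),np.sin(yaw),0],[np.sin(yaw),-np.cos(yaw),0],[0,0,-1.]])
    d=T[:3,:3].T@(np.asarray(p)-T[:3,3]);r=R.from_matrix(T[:3,:3].T@Rt).as_rotvec()
    print("shift",(d/.2).round(4),"turn",(np.degrees(r)/45).round(4))
E
python3 - <<'E'
from h import *
print(capture("wrist")["T_tool_cam"].round(3))
need([.38,-.117,.3],PY)
E
```

```text
[[-0.001 -0.966 -0.257  0.07 ]
 [ 1.    -0.001 -0.     0.001]
 [-0.    -0.257  0.966 -0.148]
 [ 0.     0.     0.     1.   ]]
shift [ 1.5312 -1.7301 -0.3173] turn [-1.800e-03  1.000e-04  4.624e-01]
```

```bash
python3 -m pendant '[[[0.15,-0.18,-0.06],[0,0,0.1],0],[[0.4,-0.45,-0.15],[0,0,0.25],0],[[0.6,-0.7,-0.2],[0,0,0.4],0],[[0.8,-0.9,-0.3],[0,0,0.462],0],[[0.8,-0.9,-0.3],[0,0,0.462],0]]' 20; python3 -c "
from h import *
need([.36,-.117,.25],PY)"
```

```text
time: 0.78
tool_pos: [0.3091, -0.3235, 0.2972]
ee_rot: [-0.001, 1.0, 0.016, 0.0]
contact_force: [-0.0, 0.1, -0.3]
width: 0.0416
shift [ 0.2879 -1.0236  0.2374] turn [-0.0013 -0.0008  0.0039]
```

```bash
python3 -m pendant '[[[0.1,-0.3,0.1],[0,0,0],0],[[0.2,-0.6,0.2],[0,0,0],0],[[0.29,-0.9,0.24],[0,0,0],0],[[0.29,-1,0.24],[0,0,0],0],[[0.29,-1,0.24],[0,0,0],0]]'; python3 - <<'E'
from h import *
T=toolT();c=capture("wrist");cv2.imwrite("pics/w1.png",c["image"]);np.savez("w1.npz",T=T@c["T_tool_cam"],**c)
print(T[:3,3])
E
```

```text
time: 1.4
tool_pos: [0.3604, -0.1206, 0.249]
ee_rot: [-0.001, 1.0, 0.018, -0.0]
contact_force: [-0.7, -0.6, -0.3]
width: 0.0002
[ 0.36036547 -0.12063253  0.24900281]
```

View pics/w1.png

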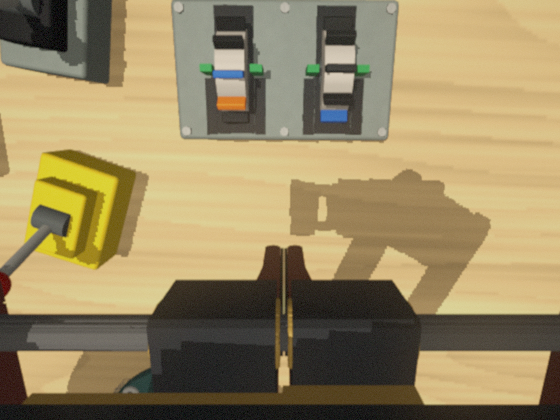

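The wrist view shows both wheels. On the left wheel, blue is at (230,74) and orange at (231,103). On the right wheel, a black ridge is near the top at (340,69) and blue is at (334,116). I'll fit the pose and the wheel angles from this.

```bash
cat >> h.py <<'E'
def boxfit(W,u0,u1,v0,v1,z0,z1):
    w=W[v0:v1,u0:u1].reshape(-1,3); w=w[(w[:,2]>z0)&(w[:,2]<z1)]
    return cv2.minAreaRect((w[:,:2]*1000).astype(np.float32)),np.median(w[:,2])
def angles(c,T):
    # colour ridge pixels -> angle by tip radius hypothesis: project tip lines, plus depth-based angle
    W=cloud(c,T);hsv=cv2.cvtColor(c["image"],cv2.COLOR_BGR2HSV)
    for nm,lo,hi in(("orange",5,20),("blue",100,125),("green",60,85)):
        m=(hsv[...,0]>=lo)&(hsv[...,0]<=hi)&(hsv[...,1]>(150))&(hsv[...,2]>60)
        for s,y0 in(("L",.045),("R",-.045)):
            q=W-np.array([PC[0],PC[1],0]);ca,sa=np.cos(PY),np.sin(PY)
            bx=q[...,0]*ca+q[...,1]*sa;by=-q[...,0]*sa+q[...,1]*ca;bz=W[...,2]-.06
            k=m&(abs(by-y0)<.03)&(abs(bx)<.055)&(bz>.005)
            if k.sum()<8: continue
            r=np.hypot(bx,bz)[k]; a=np.arctan2(bx,bz)[k]; o=r>.042
            print(nm,s,k.sum(),"bx %.4f by %.4f bz %.4f"%(np.median(bx[k]),np.median(by[k]),np.median(bz[k])),"r95 %.4f"%np.percentile(r,95),"ang tip %.3f (n%d, %.3f..%.3f)"%(np.mean(a[o]) if o.any() else np.nan,o.sum(),a.min(),a.max()))
E
python3 - <<'E'
from h import *
d=np.load("w1.npz");c={k:d[k] for k in d};T=c["T"]
W=cloud(c,T)
print(boxfit(W,160,410,0,160,.05,.075))
angles(c,T)
print(proj(c,np.array([box(0,y,.105) for y in(.045,-.045)]),T))
d=np.load("top0.npz");c={k:d[k] for k in d};angles(c,c["world_from_camera"])
E
```

```text
(((475.0746154785156, -117.97074890136719), (118.75897216796875, 200.79847717285156), 2.0105419158935547), np.float64(0.06250562369682941))
orange L 366 bx -0.0281 by 0.0437 bz 0.0314 r95 0.0454 ang tip -0.752 (n217, -0.856..-0.664)
blue L 126 bx -0.0069 by 0.0438 bz 0.0448 r95 0.0464 ang tip -0.154 (n126, -0.187..-0.104)
blue R 270 bx -0.0377 by -0.0459 bz 0.0140 r95 0.0442 ang tip -1.224 (n78, -1.261..-1.154)
[[225.74011765  64.63766132]
 [339.93416589  65.3395998 ]]
orange L 52 bx -0.0286 by 0.0443 bz 0.0318 r95 0.0470 ang tip -0.750 (n32, -1.375..-0.663)
blue R 40 bx -0.0380 by -0.0456 bz 0.0152 r95 0.0448 ang tip -1.186 (n13, -1.281..-1.095)
```

```bash
sed -i 's/^PC=.*/PC=np.array([.475,-.1174]);PY=np.radians(1.85)/' h.py; python3 -c "
from h import *
need(box(-.058,.0445,.15),PY);need(box(-.058,.0445,.095),PY)"
```

```text
shift [ 0.2819 -0.2262  0.4969] turn [-0.0003 -0.0005  0.0037]
shift [ 0.2818 -0.2261  0.7719] turn [-0.0003 -0.0005  0.0037]
```

```bash
python3 -m pendant '[[[0.14,-0.11,0.25],[0,0,0.004],0],[[0.282,-0.226,0.5],[0,0,0.004],0],[[0.282,-0.226,0.62],[0,0,0.004],0],[[0.282,-0.226,0.75],[0,0,0.004],0],[[0.282,-0.226,0.772],[0,0,0.004],0]]'; python3 -c "
from h import *
for x,z in((-.044,.095),(-.035,.102),(-.025,.108),(-.017,.1115)): need(box(x,.0445,z),PY)"
```

```text
time: 2.08
tool_pos: [0.4152, -0.0761, 0.0936]
ee_rot: [-0.0, 1.0, 0.015, -0.001]
contact_force: [-0.0, -0.0, 0.5]
width: 0.0005
shift [ 0.0723 -0.0068 -0.0072] turn [-0.0011  0.0029 -0.002 ]
shift [ 0.1172 -0.0069 -0.0423] turn [-0.0011  0.0029 -0.002 ]
shift [ 0.1671 -0.007  -0.0724] turn [-0.0011  0.0029 -0.002 ]
shift [ 0.2071 -0.0071 -0.09  ] turn [-0.0011  0.0029 -0.002 ]
```

```bash
python3 -m pendant '[[[0.072,-0.007,-0.007],[0,0,0],0],[[0.117,-0.007,-0.042],[0,0,0],0],[[0.167,-0.007,-0.072],[0,0,0],0],[[0.207,-0.007,-0.09],[0,0,0],0],[[0.207,-0.007,-0.09],[0,0,0],0]]'; python3 - <<'E'
from h import *
need(box(-.013,.0445,.112),PY)
T=toolT();c=capture("wrist");cv2.imwrite("pics/w2.png",c["image"]);angles(c,T@c["T_tool_cam"])
c=capture("top");angles(c,c["world_from_camera"])
c=capture("scene");angles(c,c["world_from_camera"]);cv2.imwrite("pics/s2.png",cv2.resize(c["image"][180:270,140:330],None,fx=4,fy=4,interpolation=cv2.INTER_CUBIC))
E
```

```text
time: 2.7
tool_pos: [0.4587, -0.0739, 0.1124]
ee_rot: [-0.0, 1.0, 0.015, 0.001]
contact_force: [0.6, -0.3, 0.0]
width: 0.0008
shift [ 0.0096 -0.0025  0.0021] turn [-0.     -0.0013 -0.002 ]
orange L 3987 bx 0.0043 by 0.0420 bz 0.1452 r95 0.1476 ang tip 0.030 (n3831, -1.270..0.134)
orange R 96 bx -0.0113 by -0.0296 bz 0.1217 r95 0.1248 ang tip -0.092 (n96, -0.174..-0.032)
blue L 755 bx 0.0245 by 0.0447 bz 0.0370 r95 0.0464 ang tip 0.592 (n594, 0.529..0.673)
blue R 361 bx -0.0394 by -0.0390 bz 0.0143 r95 0.0445 ang tip -1.223 (n183, -1.312..-1.169)
green R 11 bx 0.0015 by -0.0231 bz 0.0281 r95 0.0286 ang tip nan (n0, -0.048..0.212)
orange L 58 bx 0.0017 by 0.0446 bz 0.0424 r95 0.1507 ang tip -0.003 (n32, -0.917..0.131)
blue L 21 bx 0.0278 by 0.0456 bz 0.0347 r95 0.0478 ang tip 0.681 (n17, 0.319..0.720)
```

View pics/w2.png

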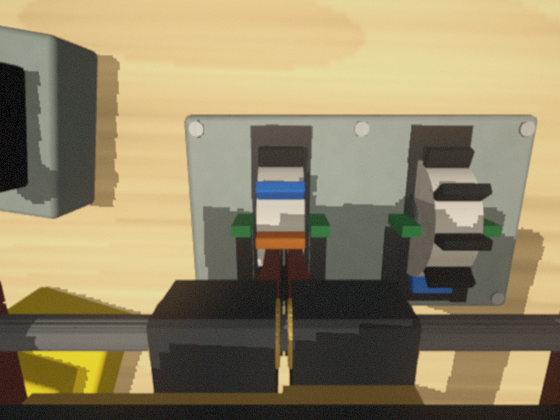

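View pics/s2.png

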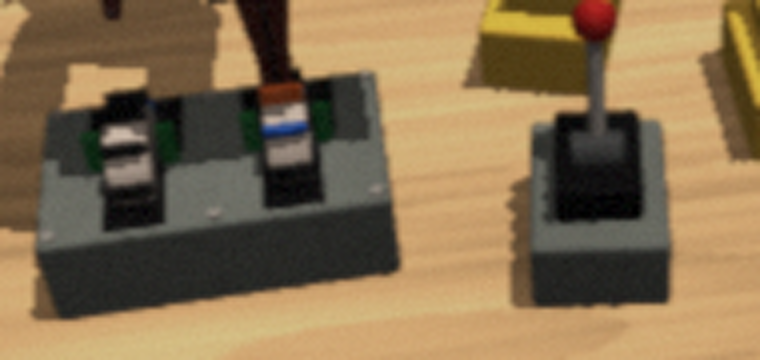

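The left orange ridge is nearly in line with the pointers, at about -0.04 rad. Its edge is at (280,241) and the pointers are around row 225. I need about 1.5–2 mm more.

```bash
sed -i 's/&(bz>.005)/\&(bz>.005)\&(np.hypot(bx,bz)<.05)/' h.py; python3 -m pendant '[[[0.005,-0.002,0],[0,0,0],0],[[0.009,-0.002,0],[0,0,0],0],[[0.009,-0.002,0],[0,0,0],0]]'; python3 - <<'E'
from h import *
need(box(-.013,.0445,.112),PY)
T=toolT();c=capture("wrist");angles(c,T@c["T_tool_cam"])
E
```

```text
time: 3.22
tool_pos: [0.4589, -0.0733, 0.1119]
ee_rot: [-0.0, 1.0, 0.015, -0.001]
contact_force: [-1.9, -0.6, 2.9]
width: 0.0003
shift [ 0.0082  0.0007 -0.0006] turn [-0.0004  0.0013 -0.0018]
orange L 849 bx 0.0013 by 0.0449 bz 0.0449 r95 0.0461 ang tip 0.010 (n699, -0.190..0.088)
blue L 760 bx 0.0245 by 0.0448 bz 0.0369 r95 0.0463 ang tip 0.594 (n581, 0.526..0.667)
blue R 356 bx -0.0393 by -0.0388 bz 0.0144 r95 0.0445 ang tip -1.222 (n181, -1.328..-0.698)
green R 18 bx 0.0031 by -0.0221 bz 0.0214 r95 0.0288 ang tip nan (n0, -0.149..0.273)
```

```bash
python3 -m pendant '[[[-0.03,0,-0.02],[0,0,0],0],[[-0.1,0,-0.1],[0,0,0],0],[[-0.25,0,-0.3],[0,0,0],0],[[-0.35,0.1,-0.4],[0,0,0],0],[[-0.35,0.2,-0.4],[0,0,0],0]]'; python3 - <<'E'
from h import *
T=toolT();c=capture("wrist");Tc=T@c["T_tool_cam"];print(T[:3,3]);np.savez("w3.npz",T=Tc,**c)
angles(c,Tc);cv2.imwrite("pics/w3.png",c["image"]);print(boxfit(cloud(c,Tc),120,450,0,230,.05,.075))
E
```

```text
time: 3.9
tool_pos: [0.39, -0.1158, 0.1937]
ee_rot: [0.001, 1.0, 0.016, 0.001]
contact_force: [0.2, -0.2, -0.9]
width: 0.0005
[ 0.38999457 -0.11584194  0.19372546]
orange L 328 bx -0.0003 by 0.0441 bz 0.0452 r95 0.0465 ang tip -0.007 (n323, -0.104..0.053)
blue L 494 bx 0.0229 by 0.0444 bz 0.0365 r95 0.0463 ang tip 0.579 (n310, 0.516..0.665)
blue R 372 bx -0.0381 by -0.0451 bz 0.0139 r95 0.0446 ang tip -1.227 (n129, -1.302..-1.158)
(((475.79864501953125, -117.55712890625), (120.16878509521484, 200.73777770996094), 1.72660493850708), np.float64(0.0624988732109136))
```

View pics/w3.png

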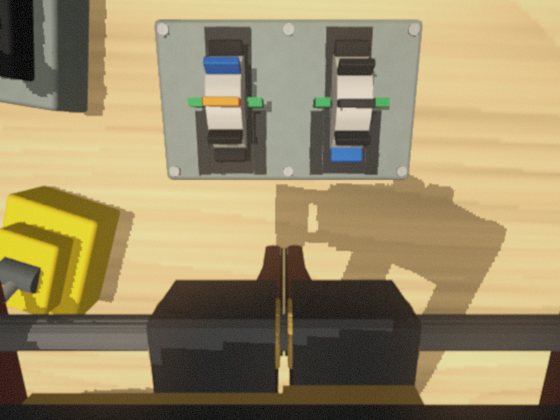

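Here the left orange ridge (221,101) lies in line with its green pegs (196,102) and (256,102). I'll measure it more precisely against the pegs.

```bash
cat >> h.py <<'E'
def rel(c,T):
    hsv=cv2.cvtColor(c["image"],cv2.COLOR_BGR2HSV);ca,sa=np.cos(PY),np.sin(PY)
    def cols(lo,hi,z,zt,x0=.012,s=130):
        # intersect pixel rays with plane z
        v,u=np.mgrid[:420,:560];r=np.stack([(u-c["cx"])/c["fx"],(v-c["cy"])/c["fy"],np.ones(u.shape)],-1)@T[:3,:3].T
        t=(z-T[2,3])/r[...,2];P=T[:3,3]+r*t[...,None];q=P-np.array([*PC,0])
        bx=q[...,0]*ca+q[...,1]*sa;by=-q[...,0]*sa+q[...,1]*ca
        zz=cloud(c,T)[...,2]
        m=(hsv[...,0]>=lo)&(hsv[...,0]<=hi)&(hsv[...,1]>s)&(hsv[...,2]>40)&(abs(zz-z)<zt)&(abs(bx)<x0)
        return m,bx,by
    for s,y0 in(("L",.045),("R",-.045)):
        m,bx,by=cols(55,90,.088,.004)
        for k in(-1,1):
            a=m&(abs(by-y0-k*.021)<.007)
            if a.sum()>5: print(s,"peg",k,a.sum(),"bx mid %.4f by %.4f"%((np.percentile(bx[a],3)+np.percentile(bx[a],97))/2,by[a].mean()))
        m,bx,by=cols(5,20,.105,.006)
        a=m&(abs(by-y0)<.012)
        if a.sum()>5: print(s,"orange bx %.4f..%.4f mid %.4f"%(np.percentile(bx[a],3),np.percentile(bx[a],97),(np.percentile(bx[a],3)+np.percentile(bx[a],97))/2))
E
python3 - <<'E'
from h import *
d=np.load("w3.npz");c={k:d[k] for k in d};rel(c,c["T"])
E
```

```text
L peg -1 8 bx mid 0.0003 by 0.0224
L orange bx -0.0028..0.0022 mid -0.0003
R peg -1 37 bx mid -0.0002 by -0.0659
R peg 1 64 bx mid -0.0001 by -0.0238
```

```bash
python3 -c "
from h import *
need(box(-.058,-.045,.13),PY);need(box(-.058,-.045,.095),PY)
for x,z in((-.044,.095),(-.035,.102),(-.025,.108),(-.013,.112)): need(box(x,-.045,z),PY)"
```

```text
shift [0.1286 0.2344 0.318 ] turn [ 0.0036 -0.0038 -0.002 ]
shift [0.128  0.2339 0.493 ] turn [ 0.0036 -0.0038 -0.002 ]
shift [0.198  0.2338 0.4932] turn [ 0.0036 -0.0038 -0.002 ]
shift [0.2431 0.2338 0.4583] turn [ 0.0036 -0.0038 -0.002 ]
shift [0.2932 0.2338 0.4285] turn [ 0.0036 -0.0038 -0.002 ]
shift [0.3533 0.2338 0.4086] turn [ 0.0036 -0.0038 -0.002 ]
```

```bash
python3 -m pendant '[[[0.1,0.2,0.2],[0,0,0],0],[[0.128,0.234,0.4],[0.004,-0.004,0],0],[[0.128,0.234,0.493],[0.004,-0.004,0],0],[[0.128,0.234,0.493],[0.004,-0.004,0],0]]'; python3 -c "
from h import *
for x,z in((-.044,.095),(-.035,.102),(-.025,.108),(-.012,.112)): need(box(x,-.045,z),PY)"
```

```text
time: 4.45
tool_pos: [0.4174, -0.1634, 0.0937]
ee_rot: [-0.001, 1.0, 0.015, -0.002]
contact_force: [-1.3, -0.6, 0.5]
width: 0.0003
shift [ 0.0752  0.0042 -0.0067] turn [-0.0031  0.0038 -0.0026]
shift [ 0.1201  0.004  -0.0418] turn [-0.0031  0.0038 -0.0026]
shift [ 0.17    0.0038 -0.072 ] turn [-0.0031  0.0038 -0.0026]
shift [ 0.235   0.0036 -0.0922] turn [-0.0031  0.0038 -0.0026]
```

```bash
python3 -m pendant '[[[0.075,0.004,-0.007],[0,0,0],0],[[0.12,0.004,-0.042],[0,0,0],0],[[0.17,0.004,-0.072],[0,0,0],0],[[0.235,0.004,-0.092],[0,0,0],0],[[0.235,0.004,-0.092],[0,0,0],0]]'; python3 -c "
from h import *
for x,z in((-.02,.114),(-.035,.135),(-.058,.135),(-.058,.095)): need(box(x,-.045,z),PY)
T=toolT();c=capture('wrist');cv2.imwrite('pics/w4.png',c['image']);angles(c,T@c['T_tool_cam'])"
```

```text
time: 5.08
tool_pos: [0.4658, -0.1626, 0.1132]
ee_rot: [-0.001, 1.0, 0.015, -0.001]
contact_force: [-4.8, 3.1, 8.2]
width: 0.0004
shift [-0.0466  0.0006 -0.0037] turn [-0.003   0.0027 -0.0021]
shift [-0.1219  0.0005 -0.1085] turn [-0.003   0.0027 -0.0021]
shift [-0.2369  0.0007 -0.1083] turn [-0.003   0.0027 -0.0021]
shift [-0.2364  0.0011  0.0917] turn [-0.003   0.0027 -0.0021]
orange L 841 bx 0.0015 by 0.0429 bz 0.0447 r95 0.0461 ang tip 0.018 (n650, -0.063..0.089)
blue L 757 bx 0.0248 by 0.0436 bz 0.0368 r95 0.0464 ang tip 0.599 (n588, 0.534..0.681)
green L 85 bx 0.0012 by 0.0642 bz 0.0283 r95 0.0293 ang tip nan (n0, -0.082..0.293)
green R 12 bx 0.0033 by -0.0267 bz 0.0239 r95 0.0286 ang tip nan (n0, -0.075..0.424)
```

View pics/w4.png

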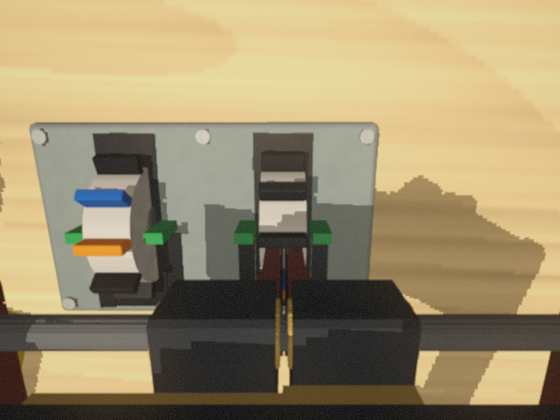

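The black ridge is now at the right pointers (283,240). I'll retract straight up, reset behind the blue ridge and push again.

```bash
python3 -m pendant '[[[-0.006,0,-0.04],[0,0,0],0],[[-0.05,0,-0.12],[0,0,0],0],[[-0.237,0,-0.12],[0,0,0],0],[[-0.237,0,0],[0,0,0],0],[[-0.237,0.001,0.092],[0,0,0],0]]';  python3 -c "
from h import *
for x,z in((-.058,.095),(-.044,.095),(-.035,.102),(-.025,.108),(-.012,.112)): need(box(x,-.045,z),PY)"
```

```text
time: 5.75
tool_pos: [0.4187, -0.1648, 0.0959]
ee_rot: [-0.0, 1.0, 0.015, 0.0]
contact_force: [0.7, -0.6, 0.6]
width: 0.0003
shift [-0.0011 -0.0029  0.0047] turn [-0.001  -0.0011 -0.0032]
shift [ 0.0689 -0.0031  0.0048] turn [-0.001  -0.0011 -0.0032]
shift [ 0.1139 -0.0032 -0.0301] turn [-0.001  -0.0011 -0.0032]
shift [ 0.1639 -0.0034 -0.0601] turn [-0.001  -0.0011 -0.0032]
shift [ 0.229  -0.0036 -0.08  ] turn [-0.001  -0.0011 -0.0032]
```

```bash
python3 -m pendant '[[[0.069,-0.003,0.005],[0,0,0],0],[[0.114,-0.003,-0.03],[0,0,0],0],[[0.164,-0.003,-0.06],[0,0,0],0],[[0.225,-0.004,-0.082],[0,0,0],0],[[0.225,-0.004,-0.082],[0,0,0],0]]'; python3 -c "
from h import *
T=toolT();c=capture('wrist');cv2.imwrite('pics/w5.png',c['image']);angles(c,T@c['T_tool_cam'])"
```

```text
time: 6.38
tool_pos: [0.4656, -0.1627, 0.1135]
ee_rot: [-0.0, 1.0, 0.015, 0.002]
contact_force: [-0.5, 3.5, 6.9]
width: 0.0006
orange L 803 bx 0.0015 by 0.0430 bz 0.0447 r95 0.0461 ang tip 0.020 (n622, -0.065..0.088)
blue L 773 bx 0.0247 by 0.0437 bz 0.0368 r95 0.0463 ang tip 0.599 (n594, 0.532..0.672)
blue R 391 bx 0.0046 by -0.0447 bz 0.0451 r95 0.0463 ang tip 0.101 (n380, 0.033..0.169)
green L 78 bx 0.0008 by 0.0645 bz 0.0283 r95 0.0293 ang tip nan (n0, -0.073..0.256)
```

View pics/w5.png

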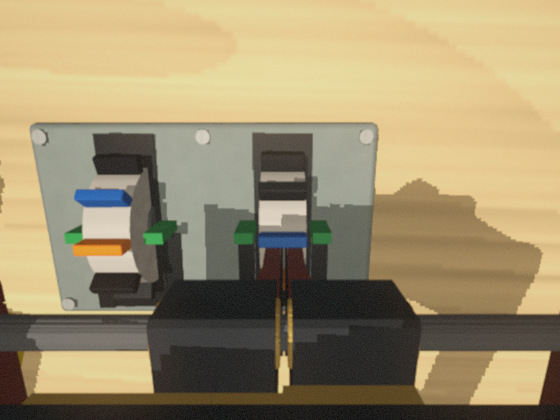

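Blue is at the right pointers, so the orange ridge is next, for the last stroke on this wheel.

```bash
python3 -m pendant '[[[-0.006,0,-0.04],[0,0,0],0],[[-0.05,0,-0.12],[0,0,0],0],[[-0.237,0,-0.12],[0,0,0],0],[[-0.237,0,0],[0,0,0],0],[[-0.237,0.001,0.092],[0,0,0],0]]';  python3 -c "
from h import *
for x,z in((-.058,.095),(-.044,.095),(-.035,.102),(-.025,.108),(-.018,.1115)): need(box(x,-.045,z),PY)"
```

```text
time: 7.05
tool_pos: [0.4181, -0.1648, 0.0957]
ee_rot: [0.0, 1.0, 0.015, 0.003]
contact_force: [0.1, -0.3, -0.1]
width: 0.0007
shift [ 0.0018 -0.0026  0.0037] turn [ 0.0012 -0.0077 -0.0039]
shift [ 0.0718 -0.0028  0.0041] turn [ 0.0012 -0.0077 -0.0039]
shift [ 0.117  -0.0029 -0.0306] turn [ 0.0012 -0.0077 -0.0039]
shift [ 0.1672 -0.003  -0.0603] turn [ 0.0012 -0.0077 -0.0039]
shift [ 0.2023 -0.0031 -0.0776] turn [ 0.0012 -0.0077 -0.0039]
```

```bash
python3 -m pendant '[[[0.072,-0.003,0.004],[0,-0.008,0],0],[[0.117,-0.003,-0.031],[0,-0.008,0],0],[[0.167,-0.003,-0.06],[0,-0.008,0],0],[[0.2,-0.003,-0.08],[0,-0.008,0],0],[[0.2,-0.003,-0.08],[0,-0.008,0],0]]'; python3 -c "
from h import *
T=toolT();c=capture('wrist');cv2.imwrite('pics/w6.png',c['image']);angles(c,T@c['T_tool_cam']);rel(c,T@c['T_tool_cam'])"
```

```text
time: 7.68
tool_pos: [0.4595, -0.1632, 0.1128]
ee_rot: [0.001, 1.0, 0.015, 0.001]
contact_force: [-0.2, -0.4, 0.2]
width: 0.0002
orange L 822 bx 0.0014 by 0.0429 bz 0.0448 r95 0.0462 ang tip 0.019 (n656, -0.063..0.088)
orange R 895 bx -0.0007 by -0.0456 bz 0.0446 r95 0.0461 ang tip -0.039 (n697, -0.268..0.041)
blue L 842 bx 0.0244 by 0.0432 bz 0.0368 r95 0.0463 ang tip 0.597 (n617, 0.532..0.678)
blue R 739 bx 0.0229 by -0.0447 bz 0.0382 r95 0.0463 ang tip 0.547 (n583, 0.485..0.621)
green L 82 bx 0.0018 by 0.0647 bz 0.0283 r95 0.0294 ang tip nan (n0, -0.064..0.310)
L peg -1 224 bx mid 0.0011 by 0.0233
L peg 1 158 bx mid 0.0012 by 0.0664
L orange bx -0.0025..0.0046 mid 0.0010
R peg -1 17 bx mid 0.0004 by -0.0665
R peg 1 67 bx mid 0.0003 by -0.0243
R orange bx -0.0059..0.0027 mid -0.0016
```

View pics/w6.png

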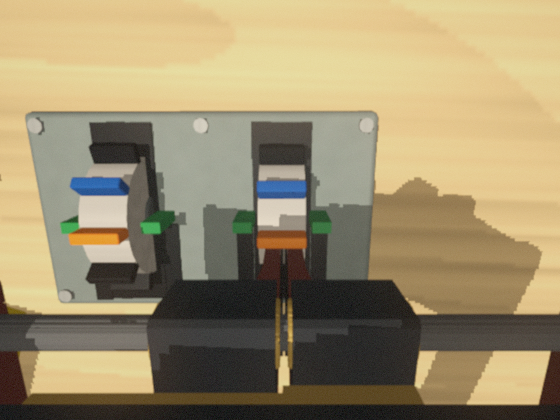

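The right orange ridge is about 0.05 rad short. Its edge sits at (282,240), compared with pegs at row 222, so I'll nudge about 2 mm.

```bash
python3 -m pendant '[[[0.006,0,0],[0,0,0],0],[[0.012,0,0],[0,0,0],0],[[0.012,0,0],[0,0,0],0],[[0.012,0,0],[0,0,0],0]]'; python3 -c "
from h import *
T=toolT();c=capture('wrist');angles(c,T@c['T_tool_cam']);rel(c,T@c['T_tool_cam'])"
```

```text
time: 8.22
tool_pos: [0.4615, -0.1632, 0.1126]
ee_rot: [0.001, 1.0, 0.015, 0.001]
contact_force: [-2.8, -0.4, 2.5]
width: 0.0007
orange L 819 bx 0.0014 by 0.0431 bz 0.0447 r95 0.0461 ang tip 0.019 (n638, -0.066..0.093)
orange R 871 bx 0.0011 by -0.0452 bz 0.0448 r95 0.0462 ang tip 0.003 (n698, -0.208..0.085)
blue L 821 bx 0.0245 by 0.0434 bz 0.0367 r95 0.0463 ang tip 0.597 (n613, 0.534..0.676)
blue R 780 bx 0.0242 by -0.0455 bz 0.0370 r95 0.0463 ang tip 0.589 (n593, 0.524..0.665)
green L 74 bx 0.0011 by 0.0661 bz 0.0283 r95 0.0292 ang tip nan (n0, -0.061..0.400)
L peg -1 221 bx mid 0.0010 by 0.0232
L peg 1 161 bx mid 0.0012 by 0.0663
L orange bx -0.0024..0.0047 mid 0.0011
R peg -1 35 bx mid 0.0006 by -0.0673
R peg 1 93 bx mid 0.0005 by -0.0239
R orange bx -0.0040..0.0043 mid 0.0001
```

```bash
python3 -m pendant '[[[-0.03,0,-0.02],[0,0,0],0],[[-0.1,0,-0.1],[0,0,0],0],[[-0.25,-0.1,-0.3],[0,0,0],0],[[-0.3,-0.225,-0.4],[0,0,0],0],[[-0.3,-0.225,-0.4],[0,0,0],0]]'; python3 - <<'E'
from h import *
T=toolT();c=capture("wrist");Tc=T@c["T_tool_cam"];print(T[:3,3]);np.savez("w7.npz",T=Tc,**c)
angles(c,Tc);rel(c,Tc);cv2.imwrite("pics/w7.png",cv2.resize(c["image"][0:230,130:460],None,fx=2.4,fy=2.4,interpolation=cv2.INTER_CUBIC))
c=capture("top");cv2.imwrite("pics/t7.png",cv2.resize(c["image"][205:280,320:430],None,fx=7,fy=7,interpolation=cv2.INTER_CUBIC));angles(c,c["world_from_camera"])
E
```

```text
time: 8.9
tool_pos: [0.4005, -0.1194, 0.194]
ee_rot: [0.002, 1.0, 0.015, 0.003]
contact_force: [-1.1, 0.0, -0.1]
width: 0.0004
[ 0.40048239 -0.11937166  0.1939583 ]
orange L 301 bx -0.0003 by 0.0440 bz 0.0452 r95 0.0463 ang tip -0.003 (n296, -0.066..0.051)
orange R 270 bx -0.0006 by -0.0451 bz 0.0452 r95 0.0463 ang tip -0.015 (n265, -0.073..0.043)
blue L 453 bx 0.0230 by 0.0446 bz 0.0366 r95 0.0461 ang tip 0.582 (n290, 0.510..0.673)
blue R 312 bx 0.0238 by -0.0442 bz 0.0370 r95 0.0462 ang tip 0.579 (n218, 0.505..0.650)
L peg -1 6 bx mid 0.0010 by 0.0196
L orange bx -0.0029..0.0022 mid -0.0004
R peg -1 17 bx mid 0.0001 by -0.0660
R peg 1 19 bx mid 0.0002 by -0.0240
R orange bx -0.0032..0.0020 mid -0.0006
orange L 13 bx -0.0006 by 0.0424 bz 0.0455 r95 0.0475 ang tip -0.008 (n12, -0.021..0.031)
orange R 14 bx -0.0009 by -0.0476 bz 0.0461 r95 0.0484 ang tip -0.014 (n13, -0.032..0.027)
blue R 23 bx 0.0239 by -0.0452 bz 0.0388 r95 0.0481 ang tip 0.547 (n22, 0.460..0.657)
```

View pics/w7.png

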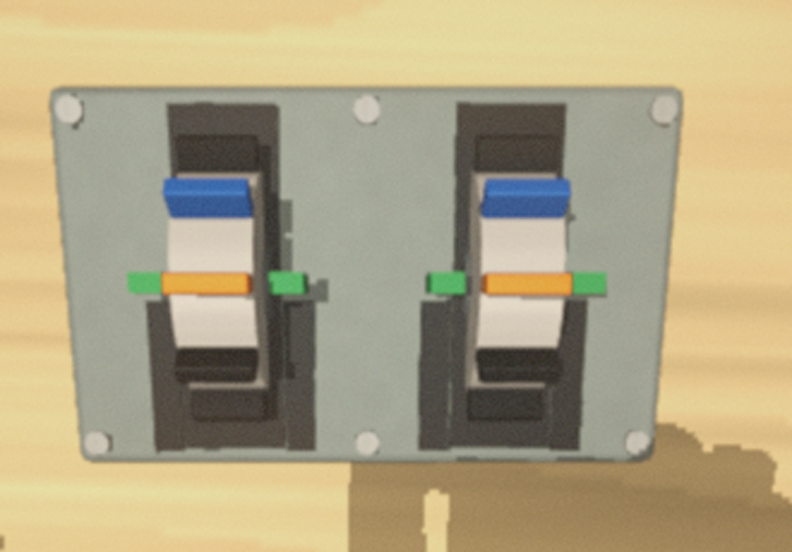

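View pics/t7.png

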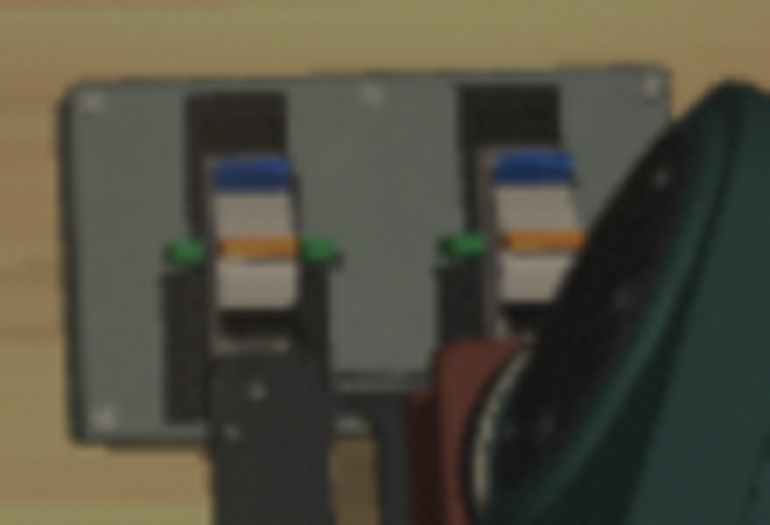

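Both orange ridges line up with their pegs: left (205,284) and right (528,284) in the zoom, within about 0.02 rad. Next is the lever.

```bash
python3 - <<'E'
from h import *
need(box(-.085,0,.22,SC,SY),SY);need(box(-.085,0,.144,SC,SY),SY)
c=capture("top");W=cloud(c);print(boxfit(W,250,310,185,255,.043,.058))
hsv=cv2.cvtColor(c["image"],cv2.COLOR_BGR2HSV)
m=((hsv[...,0]<8)|(hsv[...,0]>172))&(hsv[...,1]>130);m[:, :255]=0;m[:,300:]=0;m[:200]=0;m[250:]=0
v,u=np.nonzero(m);print(u.min(),u.max(),v.min(),v.max())
for j in(0,.1,.2): 
    a=j-.5; print(j,proj(c,box(.08*np.sin(a),0,.072+.08*np.cos(a),SC,SY),c["world_from_camera"]))
E
```

```text
shift [ 0.227  -1.1684 -0.1395] turn [ 0.0036 -0.0055  0.1983]
shift [ 0.2255 -1.1696  0.2405] turn [ 0.0036 -0.0055  0.1983]
(((523.3480224609375, 104.05044555664062), (80.14868927001953, 110.15206909179688), 82.49435424804688), np.float64(0.05069114164352573))
270 280 222 233
0 [274.33224868 232.56195552]
0.1 [274.7122083  229.08771721]
0.2 [275.1261088 225.490219 ]
```

```bash
python3 -m pendant '[[[0.03,-0.2,-0.14],[0,0,0.05],0],[[0.1,-0.5,-0.14],[0,0,0.1],0],[[0.2,-0.8,-0.14],[0,0,0.198],0],[[0.227,-1,-0.14],[0,0,0.198],0],[[0.227,-1,-0.14],[0,0,0.198],0]]'; python3 - <<'E'
from h import *
need(box(-.085,0,.22,SC,SY),SY);need(box(-.085,0,.144,SC,SY),SY)
E
```

```text
time: 9.68
tool_pos: [0.4409, 0.0828, 0.2188]
ee_rot: [0.001, 0.998, -0.061, 0.001]
contact_force: [-0.4, -1.4, -0.2]
width: 0.0005
shift [-0.0278 -0.1572 -0.0065] turn [ 0.0023 -0.0028  0.0046]
shift [-0.0286 -0.1579  0.3735] turn [ 0.0023 -0.0028  0.0046]
```

```bash
python3 -m pendant '[[[-0.028,-0.158,0],[0,0,0.005],0],[[-0.028,-0.158,0.2],[0,0,0.005],0],[[-0.028,-0.158,0.373],[0,0,0.005],0],[[-0.028,-0.158,0.373],[0,0,0.005],0]]'; python3 - <<'E'
from h import *
for x in(-.06,-.03,-.005,.015,.019): need(box(x,0,.144,SC,SY),SY)
T=toolT();c=capture("wrist");cv2.imwrite("pics/w8.png",c["image"])
E
```

```text
time: 10.18
tool_pos: [0.4373, 0.1132, 0.1416]
ee_rot: [0.002, 0.998, -0.063, -0.002]
contact_force: [-0.0, 0.1, 0.2]
width: 0.0004
shift [ 0.1333 -0.0086 -0.0125] turn [ 0.0047  0.0052 -0.0016]
shift [ 0.2833 -0.0088 -0.0131] turn [ 0.0047  0.0052 -0.0016]
shift [ 0.4083 -0.0089 -0.0136] turn [ 0.0047  0.0052 -0.0016]
shift [ 0.5083 -0.0091 -0.014 ] turn [ 0.0047  0.0052 -0.0016]
shift [ 0.5283 -0.0091 -0.0141] turn [ 0.0047  0.0052 -0.0016]
```

View pics/w8.png

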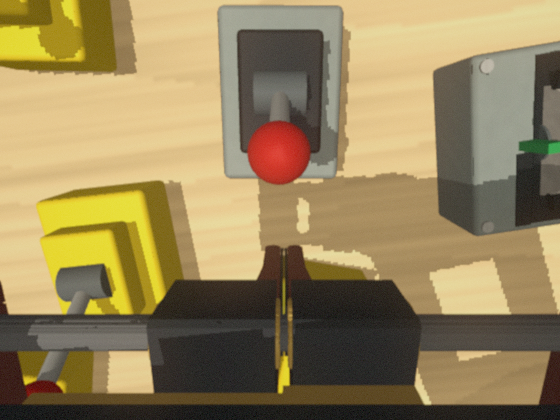

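The ball (279,152) is straight ahead of the closed fingers (284,250). Now the push.

```bash
python3 -m pendant '[[[0.13,-0.009,-0.012],[0,0,0],0],[[0.25,-0.009,-0.013],[0,0,0],0],[[0.36,-0.009,-0.014],[0,0,0],0],[[0.46,-0.009,-0.014],[0,0,0],0],[[0.5,-0.009,-0.014],[0,0,0],0]]'; python3 - <<'E'
from h import *
for x in(.015,.019): need(box(x,0,.144,SC,SY),SY)
E
```

```text
time: 10.85
tool_pos: [0.5384, 0.1019, 0.1469]
ee_rot: [0.001, 0.998, -0.064, -0.001]
contact_force: [-11.0, 2.5, 8.1]
width: 0.0002
shift [-0.0002 -0.0011  0.0147] turn [ 0.0036  0.0029 -0.0032]
shift [ 0.0198 -0.0012  0.0147] turn [ 0.0036  0.0029 -0.0032]
```

```bash
python3 -m pendant '[[[0.01,0,0.005],[0,0,0],0],[[0.018,0,0.005],[0,0,0],0],[[0.018,0,0.005],[0,0,0],0]]'; python3 - <<'E'
from h import *
c=capture("scene");cv2.imwrite("pics/s9.png",cv2.resize(c["image"][150:280,230:370],None,fx=4,fy=4))
E
```

```text
time: 11.22
tool_pos: [0.5384, 0.1017, 0.1464]
ee_rot: [0.001, 0.998, -0.064, -0.004]
contact_force: [-8.7, 3.2, 5.9]
width: 0.0003
```

View pics/s9.png

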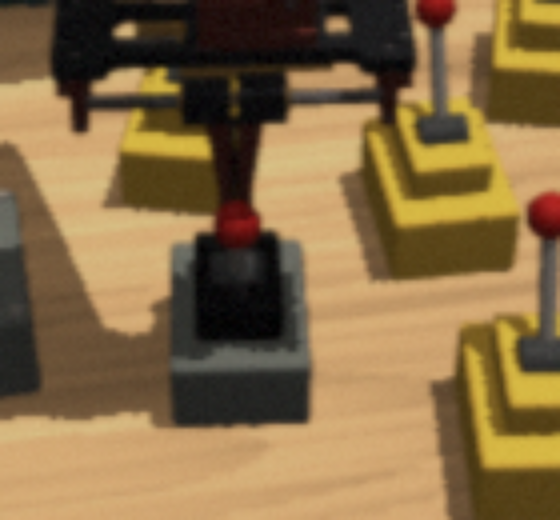

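The lever leans over (ball at (238,224)), and more push gave no motion, so it is on its stop. I'll retract and check everything.

```bash
python3 -m pendant '[[[-0.1,0,0],[0,0,0],0],[[-0.25,0,-0.05],[0,0,0],0],[[-0.45,0,-0.25],[0,0,0],0],[[-0.6,0.2,-0.5],[0,0,0],0],[[-0.6,0.2,-0.5],[0,0,0],0]]'; python3 - <<'E'
from h import *
T=toolT();c=capture("wrist");Tc=T@c["T_tool_cam"];cv2.imwrite("pics/w10.png",c["image"]);angles(c,Tc);rel(c,Tc)
c=capture("top");cv2.imwrite("pics/t10.png",c["image"]);TT=c["world_from_camera"]
c2=capture("scene");cv2.imwrite("pics/s10.png",c2["image"])
for n,cc in(("top",c),("scene",c2)):
    angles(cc,cc["world_from_camera"])
    hsv=cv2.cvtColor(cc["image"],cv2.COLOR_BGR2HSV)
    m=((hsv[...,0]<8)|(hsv[...,0]>172))&(hsv[...,1]>130)&(hsv[...,2]>60)
    for j in(.8,.9,1.):
        a=j-.5;p=proj(cc,box(.08*np.sin(a),0,.072+.08*np.cos(a),SC,SY),cc["world_from_camera"]);print(n,j,p)
    u0,v0=p.astype(int);k=m[v0-14:v0+15,u0-14:u0+15];v,u=np.nonzero(k);print("ball",u.mean()+u0-14,v.mean()+v0-14,len(u))
E
```

```text
time: 11.9
tool_pos: [0.4151, 0.0766, 0.251]
ee_rot: [0.001, 0.998, -0.065, -0.001]
contact_force: [-0.1, -0.1, -0.1]
width: 0.0004
orange L 215 bx -0.0001 by 0.0458 bz 0.0452 r95 0.0463 ang tip -0.002 (n200, -0.063..0.057)
orange R 114 bx -0.0005 by -0.0347 bz 0.0446 r95 0.0462 ang tip -0.010 (n85, -0.068..0.049)
blue L 223 bx 0.0237 by 0.0452 bz 0.0372 r95 0.0463 ang tip 0.578 (n165, 0.522..0.647)
blue R 158 bx 0.0229 by -0.0397 bz 0.0369 r95 0.0462 ang tip 0.573 (n100, 0.513..0.639)
L peg -1 21 bx mid 0.0003 by 0.0215
L peg 1 70 bx mid 0.0005 by 0.0661
L orange bx -0.0026..0.0026 mid -0.0000
R peg 1 70 bx mid 0.0004 by -0.0237
R orange bx -0.0029..0.0021 mid -0.0004
orange L 14 bx -0.0006 by 0.0413 bz 0.0462 r95 0.0484 ang tip -0.005 (n13, -0.021..0.053)
orange R 15 bx -0.0010 by -0.0471 bz 0.0467 r95 0.0495 ang tip -0.013 (n14, -0.031..0.034)
blue R 22 bx 0.0239 by -0.0455 bz 0.0387 r95 0.0471 ang tip 0.555 (n22, 0.480..0.669)
top 0.8 [278.01665011 203.84551142]
top 0.9 [278.51011759 200.64407685]
top 1.0 [278.99080381 197.66579822]
ball 279.19767441860466 197.40697674418604 86
orange L 52 bx 0.0022 by 0.0448 bz 0.0423 r95 0.0451 ang tip 0.035 (n27, -1.177..0.124)
orange R 55 bx 0.0017 by -0.0452 bz 0.0416 r95 0.0451 ang tip 0.025 (n26, -0.584..0.125)
blue L 21 bx 0.0272 by 0.0438 bz 0.0340 r95 0.0469 ang tip 0.671 (n15, 0.312..0.712)
blue R 23 bx 0.0269 by -0.0469 bz 0.0346 r95 0.0473 ang tip 0.663 (n15, 0.615..0.712)
green L 11 bx 0.0025 by 0.0646 bz 0.0268 r95 0.0291 ang tip nan (n0, -0.167..0.196)
green R 8 bx 0.0016 by -0.0245 bz 0.0269 r95 0.0276 ang tip nan (n0, 0.031..0.170)
scene 0.8 [288.68992571 198.36053437]
scene 0.9 [288.80739244 201.62614628]
scene 1.0 [288.92683239 205.08463226]
ball 288.96666666666664 204.8111111111111 90
```

View pics/w10.png

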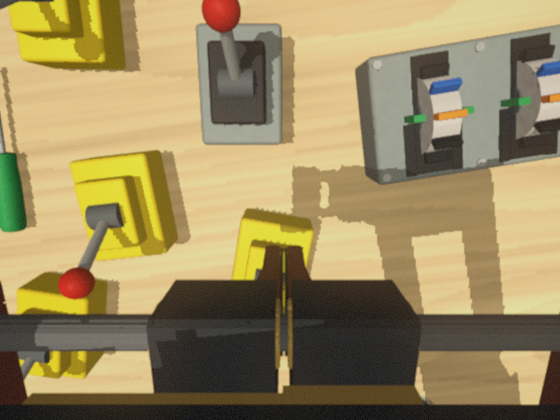

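View pics/s10.png

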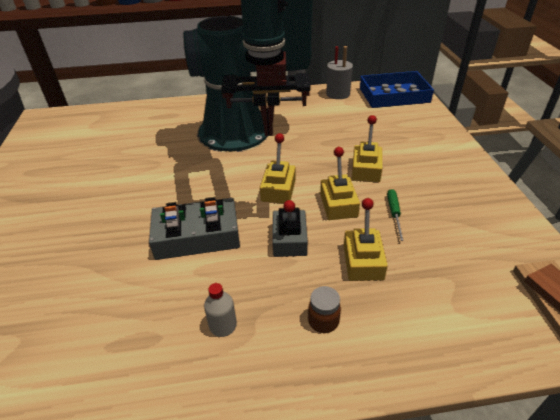

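The ball sits at (279,197) in the top view and (289,205) in the scene view, and both match joint = 1.0. Both orange ridges are in line with their pegs. The bystanders haven't moved, the yellow decoys look untouched, and the arm is clear. I'm handing in.

```bash
python3 -c "
from plant import workorder
print(workorder.sign_off())"
```

```text
the job is handed in; nothing more can be done
None
```

Both thumbwheels are set, the feed lever is switched on, and the job is handed in. It took about 12 s of the 64 s allowed. I set the left wheel with one push on its orange ridge plus a small nudge. The right wheel took three pushes and a nudge, and I pushed the lever last.

- **Wheels:** in the last wrist and top views, the left orange ridge read about -0.002 to -0.005 rad and the right about -0.010 to -0.013 rad. Both sit within about 1 mm of their green pointers.
- **Disagreement:** the scene camera read +0.03 rad for both wheels. It sees the ridges from the far side, so I put this down to its viewing angle.
- **Lever:** the red ball is where the "fully over" position (1.0) should appear in both the top and scene views, to within half a pixel. Pushing further gave no more movement.
- **Surroundings:** the glue bottle, jar and screwdriver are where they were, the yellow boxes look untouched, and the arm is clear of everything. The highest contact force I saw was about 14 N, at the lever stop.

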